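Open the scrap bin with its lever

TASK

The scrap bin's heavy steel lid has to be held open so that off-cuts can be dropped in. With a fingertip, push the red safety catch's upright plate round until the catch is fully out from under the yellow lever, then press the black pedal at the lever's long end all the way down so that its short end raises the lid, and finish still holding the pedal down with the lid standing open. Do not pinch the catch, do not touch the lid itself, and leave the model railway wagon, the jar and the wrench where they are.

Things in the scene. Friction and masses are not known exactly. Their poses are not given: they have to be found in the camera images.
- bin: red open-topped steel scrap bin and, on the same dark base plate, the grey lever stand and the catch post; fixed to the bench. Origin on the bench top straight below the lever's pivot; z up; +x points from the pivot to the bin, so the lever's long end points to -x. In this frame the bin spans x 115 to 235 mm, y -110 to 110 mm, and is 100 mm tall; the two pivot cheeks, at y = -26 and 26 mm, are 36 mm long (in x) and 143 mm tall; the catch post stands at x -100, y 90 mm
- pivot (a point): the lever's pivot, 125 mm above the bench; its axes are those of the bin. The lever turns about the y axis: its pedal lies 215 mm out on the long (-x) side, and its steel toe, 90 mm out on the short (+x) side, lies under the lid's front edge
- pedal_top (a point): centre of the top of the black rubber pedal, a plate 60 mm (x, along the lever) by 100 mm (y) by 10 mm thick at the long end of the yellow lever (bar 30 mm wide, 12 mm thick). z is normal to the pedal, whose top is 11 mm above the bar's centre line. At rest the long end slopes up 22 degrees, this point 216 mm above the bench; fully down it slopes down 22 degrees, this point 55 mm above the bench
- lever_turn (a joint): how far the lever has been pressed, rad: 0 at rest (long end up), 0.77 fully down against its stop. It springs back when released. Holding it down takes about 3 to 8 N at the pedal. With the catch under it, it is blocked after about 0.1 to 0.15
- lever: the lever, one piece from pedal to toe; origin at the pivot, +x along the bar towards the short end, where the toe is a steel roller 16 mm in diameter, 52 mm long, centred 90 mm from the origin. The toe lifts the lid by its front edge from below
- lid: heavy grey steel lid, 175 mm (x) by 230 mm (y) by 8 mm, about 1.8 to 2.9 kg, with a yellow front edge overhanging the bin towards the lever. Origin at the middle of its front edge, underside, with the axes of the bin when shut; its hinge is at the back, on the far side of the bin from the lever (x = 175 mm), and it falls shut by its own weight; shut, it lies 101 mm above the bench
- catch_turn (a joint): how far the red safety catch has been swung, rad: it starts between 0 and 0.35, with its 95 mm arm under the lever; at 1.5 it meets its stop, with its arm parallel to the lever and well out of the way. It turns about the vertical post, clockwise seen from above (its plate moves from the post's +y side towards the bin, +x of the bin's frame). It stays where it is left and needs about 1 to 2 N at the plate
- catch_post (a point): the vertical turning axis of the catch, at the underside of its arm, 134 mm above the bench; axes as the bin's; it does not turn with the catch. The arm's hub on it is 32 mm across and 14 mm high
- catch: the red swinging catch: arm, hub and upright plate in one piece; origin on the post's axis, its y axis pointing to the plate
- catch_plate (a point): middle of the catch's upright plate, 60 mm from the post's axis on the other side of it from the arm. The plate is 50 mm wide, 12 mm thick and 55 mm tall, standing 134 to 189 mm above the bench; one face is red, the other white, and the finger pushes on the red one. Its y axis points away from the post, its x axis out of the white face, so the push goes along +x
- lid_front (a point): middle of the lid's front edge, top side, its z axis normal to the lid. The tilt of that axis from vertical is the lid's opening: 0 shut, about 0.42 rad with the lever fully down, when this point has risen by about 70 mm
- boxcar_mid (a point): centre of a loose terracotta model railway wagon, 150 by 42 by 71 mm tall; bystander
- jar_mid (a point): centre of a loose amber jar with a red cap, 60 mm across, 75 mm tall; bystander
- wrench: a loose wrench lying on the bench; bystander; origin under its middle

How it is judged:
On the way, in this order (a step that is already met when the one before it is completed fails the run):
1. the safety catch is swung out from under the lever (beyond 1.1 rad) while the lid is still shut (value of joint catch_turn above 1.1 rad and angle between lid_front's own z axis and vertical below 0.1 rad), for 0.1 s.
2. the pedal is pressed down and the lid is raised by the lever's toe (angle between lid_front's own z axis and vertical above 0.33 rad and value of joint lever_turn above 0.62 rad and contact force between the fingers and lever_c1 above 1.5 N), for 0.3 s.
At the end, for the whole second after the job is handed in: the fingers still press the pedal (over 1.5 N) with the lever beyond 0.62 rad, its toe alone carries the lid, which stands still, open by 0.33 to 0.6 rad, the catch is clear of the lever (beyond 1.0 rad), and the wagon, the jar and the wrench are within 30 mm of where they stood (all of step 2 and angle between lid_front's own z axis and vertical below 0.6 rad and angular speed of lid below 0.1 rad/s and value of joint catch_turn above 1 rad and contact force between lever and lid above 2 N and contact force between each of the arm, the fingers and lid below 0.5 N and distance of each of boxcar_mid, jar_mid, wrench from where it was at the start of the episode below 0.03 m); the arm keeps its last pose, push and grip.
It fails at once if the robot touches the lid (contact force between any of the fingers, the arm and lid above 1 N).
It fails at once if the catch's plate is pinched: the fingers press on both its faces at once (contact force between the fingers and catch_c1 above 1 N and contact force between the fingers and catch_c2 above 1 N).
It fails at once if the wagon, jar or wrench is lifted, carried or knocked more than 30 mm (distance of any of boxcar_mid, jar_mid, wrench from where it was at the start of the episode above 0.03 m).
It also fails if it takes over 48 s, if anything falls off the work surface, if the arm or the gripper's body presses on something with over 40 N, if the wrist force passes 120 N, or if a joint passes its speed limit or range.

ROBOT

A 6-joint arm with a two-finger parallel gripper is mounted at the origin on the work surface. World frame = base frame: x ahead of the robot, y to its left, z up, the work surface at z = 0. Lengths are in m, angles in rad, forces in N, time in s.
With the tool pointing down it reaches from about 0.375 to 0.975 m from the base axis. Payload 3.8 kg.
Tool frame: the origin (TCP) lies at the very end of the fingers, on their centre line; the grasp point (between the pads) lies bot.grip_point_offset behind it (bot.grip_point_offset is the distance from the TCP to the grasp point, in m); z points along the fingers, y is the line along which they close (so a half turn about z gives the same grasp; the last joint's range is limited). The gripper opens to 85 mm and grips with 20 to 120 N. Pads are 22 mm wide; open, the fingers measure 114 mm over their backs; the gripper's body (76 mm by 85 mm) begins 54 mm behind the grasp point. The pads swing forward as they close: fully open they stand 13 mm farther back than shut.
Start: joints at [-1.181, 0.264, 1.604, -0, 1.274, -0.037], TCP at [0.279, -0.614, 0.231] pointing down, gripper open.
Joint ranges: [-2.63, 2.63], [-0.94, 2.18], [0.31, 2.57], [-1.31, 4.45], [0, 2.66], [-2.55, 2.55]. Speed limits (rad/s): [2.57, 2.57, 3.14, 3.14, 3.14, 3.14].

INTERFACE

Orientations are given as a rotation vector (axis times angle).
In Python, from workcell import bot, vision gives the robot as it stands.
- The arm moves only by the tool play_rows, never from a script. Its argument "rows" is a list of rows, each an object of numbers: "dx", "dy", "dz": the shift along the tool's x, y, z as a fraction of full scale; "roll": the turn about the tool's z as a fraction of full scale; "fingers": the closure, from 0 (fully open) to 1 (shut). In form: [{"dx": .., "dy": .., "dz": .., "roll": .., "fingers": ..}, ...]. A call has 1 to 20 rows; each row shifts and turns the commanded pose from where the row before left it, along the tool's axes as they then stand; what a row does not reach is not made up. Full scale, the value 1, is 0.04 m for a shift and 4 degrees for a turn. A row lasts 1/12 s, in which the tool goes at most 41.7 mm and 7.16 degrees, less where a joint would pass 70% of its speed; a pose out of reach is approached as far as the arm can. A call with a number of a shift or a turn outside -1 to 1 is refused whole. A call with a gripper value outside its range is refused whole. The fingers move at their own pace and stop on an object; "grip_force" is the grip in N (left out, the last holds). Time passes only in rows, so rows that do not move let the fingers close. It gives the time, the measured TCP pose, the force and the opening at its end, in the units of the state.
- bot.read_state(): the state, without advancing time (a new reading comes with each control period).
- vision.read_camera(name): name is "scene" or "top"; returns a dict with "pixels" (400x640x3 uint8, red, green, blue), "depth" (400x640 float32, m along the optical axis (not along the pixel's ray), 0 where there is no reading), "fx", "fy", "cx", "cy" (pixels), "R" (3x3) and "t" (3): a world point X has camera coordinates R X + t. Camera axes: x right, y down, z forward; pixel columns grow to the right and rows downward; lengths in m; the calibration is good to about 2 mm. A picture is of the moment at which its call begins.
- bot.finish_job(): hands the job in, once; it reports no verdict.
The state is a dict: "time": time; "q": joint angles; "joint_vel": joint speeds; "joint_torque": joint torques, N m; "tool_pos": TCP position; "tcp_rot": TCP orientation; "wrist_force": force on the tool from outside, world axes, zero at the start; "torque": the same for the moment, N m; "width": opening from 0.0 (shut) to 1.0 (fully open).
Only numpy, scipy, OpenCV 4.12 (cv2) and the standard library are available. Lean on these libraries where they do the work, as an engineer would, in place of code of your own. Each camera call takes 0.05 s, during which the arm holds its last target. There are 200 camera calls.

## Working session

There is one attempt and no reset: what is moved stays moved. The work goes in short steps, Python scripts to look and compute and a tool call to move; the robot and the scene stay as the last step left them, time stands still between calls to the robot, and variables do not carry over. Pictures are saved under pics/ and viewed, on a budget of 10 in all, crops included, one or two more only if the job needs it, and the job is handed in when it is done.

Besides the shell and the picture viewer there is one more tool, called after ">>>" by a JSON object that holds its "op" and its "data", one argument or row to a line. play_rows: Moves the arm, as the interface text tells. Its arguments: {"type":"object","properties":{"rows":{"type":"array","items":{"type":"object","properties":{"dx":{"type":"number","minimum":-1,"maximum":1},"dy":{"type":"number","minimum":-1,"maximum":1},"dz":{"type":"number","minimum":-1,"maximum":1},"roll":{"type":"number","minimum":-1,"maximum":1},"fingers":{"type":"number"}}}},"grip_force":{"type":"number"}},"required":["rows"]}

```bash
mkdir -p pics; ls; cat > h.py <<'E'
from workcell import bot, vision
import numpy as np, cv2
def snap(n,f):
    c=vision.read_camera(n); cv2.imwrite('pics/'+f,c['pixels'][:,:,::-1]); np.savez('pics/'+f[:-4]+'.npz',**{k:np.array(v) for k,v in c.items()}); return c
def cloud(c):
    v,u=np.mgrid[0:400,0:640]; d=c['depth']
    P=np.stack([(u-c['cx'])/c['fx']*d,(v-c['cy'])/c['fy']*d,d],-1)
    return (P-np.array(c['t']))@np.array(c['R'])
E
python3 - <<'E'
from h import *
for n in('scene','top'): snap(n,n+'1.png')
s=bot.read_state();print(s['tool_pos'],s['tcp_rot'],bot.grip_point_offset,s['time'])
E
```

```text
pics
[ 0.27918317 -0.61385645  0.23008846] [-3.06841247e+00 -6.64903085e-01  5.36224994e-04] 0.0187 0.1
```

View pics/scene1.png

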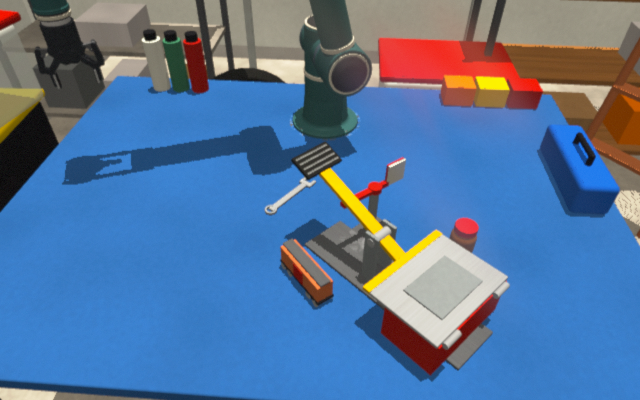

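View pics/top1.png

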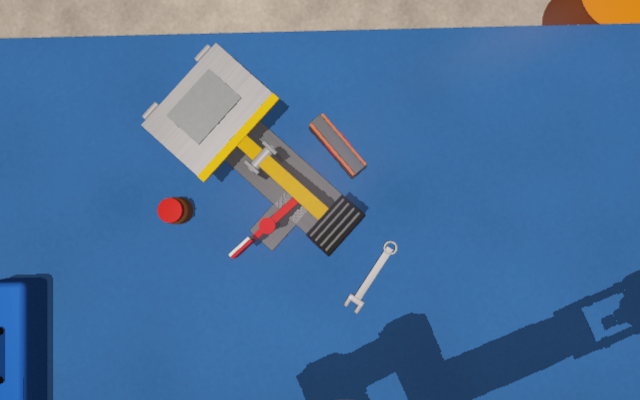

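The scene view shows the lid at (437,285), the pedal at (316,160) and the plate at (396,172). The top view shows the pedal at (337,225), the red hub at (266,227), the plate at (240,246), the wagon at (338,145), the jar at (172,210) and the wrench at (371,277). Next I turn these into positions.

```bash
python3 - <<'E'
from h import *
c=dict(np.load('pics/top1.npz')); P=cloud(c); hsv=cv2.cvtColor(c['pixels'],cv2.COLOR_RGB2HSV)
h,s,v=[hsv[...,i].astype(int) for i in range(3)]
U,V=np.meshgrid(range(640),range(400))
print('R',c['R'].round(3),c['t'].round(3))
def rep(n,m):
    m=m&(c['depth']>0); p=P[m]; print(n,m.sum(),'med',np.median(p,0).round(4),'min',p.min(0).round(3),'max',p.max(0).round(3)); return p
yel=(h>20)&(h<32)&(s>150)&(v>120)
bar=rep('bar',yel&(P[...,2]>.13)&(U>240)&(U<340)&(V>130)&(V<230))
edge=rep('lidedge',yel&(abs(P[...,2]-.109)<.012)&(U>190)&(U<290)&(V<190))
red=((h<8)|(h>172))&(s>140)&(v>80)&(U>225)&(U<300)&(V>190)&(V<265)
rep('hub',red&(abs(U-266)<7)&(abs(V-227)<7))
arm=rep('catch',red&(P[...,2]>.12)); 
pl=rep('plate',(P[...,2]>.175)&(U>222)&(U<262)&(V>225)&(V<265))
for n,p in(('bar',bar),('edge',edge),('arm',arm),('plate',pl)):
    (vx,vy,x0,y0)=cv2.fitLine(p[:,:2].astype(np.float32),cv2.DIST_HUBER,0,.001,.001).ravel(); print(n,np.degrees(np.arctan2(vy,vx)).round(1),x0.round(4),y0.round(4))
ped=rep('pedal',(v<130)&(s<120)&(P[...,2]>.185)&(U>295)&(U<375)&(V>185)&(V<262))
r=cv2.minAreaRect(ped[:,:2].astype(np.float32)); print(r)
r=cv2.minAreaRect(edge[:,:2].astype(np.float32)); print(r)
rep('jar',(P[...,2]>.06)&(abs(U-172)<20)&(abs(V-210)<20)); rep('wagon',(P[...,2]>.05)&(U>300)&(U<370)&(V>108)&(V<180))
rep('wrench',(s<60)&(v>120)&(P[...,2]<.04)&(U>335)&(U<400)&(V>235)&(V<315))
E
```

```text
R [[-0.02  -1.    -0.012]
 [-0.999  0.02  -0.033]
 [ 0.033  0.012 -0.999]] [0.045 0.56  1.046]
bar 1190 med [0.581  0.0902 0.1683] min [0.52  0.028 0.132] max [0.646 0.161 0.201]
lidedge 1187 med [0.6788 0.1968 0.1096] min [0.601 0.124 0.102] max [0.777 0.291 0.121]
hub 164 med [0.5061 0.1475 0.1477] min [0.494 0.135 0.144] max [0.518 0.16  0.153]
catch 588 med [0.5138 0.1405 0.1469] min [0.451 0.086 0.138] max [0.561 0.208 0.192]
plate 193 med [0.469  0.1909 0.1883] min [0.449 0.169 0.176] max [0.489 0.214 0.192]
bar 47.2 0.5817 0.0918
edge -43.5 0.6874 0.2063
arm -47.5 0.5128 0.1407
plate -48.5 0.4693 0.1907
pedal 1582 med [0.5087 0.0139 0.2165] min [ 0.456 -0.038  0.199] max [0.563 0.067 0.231]
((0.5091052055358887, 0.014269344508647919), (0.05670664831995964, 0.09885832667350769), 46.76816177368164)
((0.6759052872657776, 0.19208389520645142), (0.05852367728948593, 0.22811949253082275), 47.04190444946289)
jar 534 med [0.5437 0.3595 0.0743] min [0.519 0.335 0.06 ] max [0.57  0.389 0.081]
wagon 1335 med [0.6754 0.005  0.0692] min [ 0.609 -0.056  0.05 ] max [0.743 0.064 0.076]
wrench 705 med [ 0.3848 -0.0633  0.0068] min [ 0.308 -0.124 -0.004] max [ 0.466 -0.004  0.014]
```

>>> {"op": "play_rows", "data": {
  "rows": [
    {"dz": -0.4, "fingers": 1},
    {"dz": -0.4, "dx": 0.2, "dy": -0.3, "fingers": 1},
    {"dx": 0.48, "dy": -0.66, "fingers": 1},
    {"dx": 0.48, "dy": -0.66, "fingers": 1},
    {"dx": 0.48, "dy": -0.66, "fingers": 1},
    {"dx": 0.48, "dy": -0.66, "fingers": 1},
    {"dx": 0.48, "dy": -0.66, "fingers": 1},
    {"dx": 0.48, "dy": -0.66, "fingers": 1},
    {"dx": 0.48, "dy": -0.66, "fingers": 1},
    {"dx": 0.48, "dy": -0.66, "fingers": 1},
    {"dx": 0.48, "dy": -0.66, "fingers": 1},
    {"dx": 0.48, "dy": -0.66, "fingers": 1},
    {"fingers": 1},
    {"fingers": 1}
  ]
}}

```text
validation failed for argument at $.ro...
```

```bash
cat >> h.py <<'E'
from scipy.spatial.transform import Rotation as Ro
def to(p):
    s=bot.read_state(); R=Ro.from_rotvec(s['tcp_rot']).as_matrix()
    print('t',s['time'],'pos',np.round(s['tool_pos'],4),'F',np.round(s['wrist_force'],1),'w',s['width'])
    prev=np.array(s['tool_pos'])
    for q in np.atleast_2d(p): print(np.round(q,4),'units',(R.T@(q-prev)/.04).round(2)); prev=q
E
python3 -c "
from h import *
to([.435,.1615,.26])"
```

```text
t 0.1 pos [ 0.2792 -0.6139  0.2301] F [ 0.3 -0.1 -0.2] w 1.0008517842518632
[0.435  0.1615 0.26  ] units [ 11.57 -16.03  -0.71]
```

>>> {"op": "play_rows", "data": {
  "rows": [
    {"dx": 0, "dy": 0, "dz": -0.4, "roll": 0, "fingers": 1},
    {"dx": 0.2, "dy": -0.3, "dz": -0.4, "roll": 0, "fingers": 1},
    {"dx": 0.48, "dy": -0.66, "dz": 0, "roll": 0, "fingers": 1},
    {"dx": 0.48, "dy": -0.66, "dz": 0, "roll": 0, "fingers": 1},
    {"dx": 0.48, "dy": -0.66, "dz": 0, "roll": 0, "fingers": 1},
    {"dx": 0.48, "dy": -0.66, "dz": 0, "roll": 0, "fingers": 1},
    {"dx": 0.48, "dy": -0.66, "dz": 0, "roll": 0, "fingers": 1},
    {"dx": 0.48, "dy": -0.66, "dz": 0, "roll": 0, "fingers": 1},
    {"dx": 0.48, "dy": -0.66, "dz": 0, "roll": 0, "fingers": 1},
    {"dx": 0.48, "dy": -0.66, "dz": 0, "roll": 0, "fingers": 1},
    {"dx": 0.48, "dy": -0.66, "dz": 0, "roll": 0, "fingers": 1},
    {"dx": 0.48, "dy": -0.66, "dz": 0, "roll": 0, "fingers": 1},
    {"dx": 0, "dy": 0, "dz": 0, "roll": 0, "fingers": 1},
    {"dx": 0, "dy": 0, "dz": 0, "roll": 0, "fingers": 1}
  ],
  "grip_force": 40
}}

```text
time: 1.27
tool_pos: [0.3473, -0.279, 0.2631]
tcp_rot: [3.069, 0.67, -0.0]
wrist_force: [-0.1, -0.6, 0.3]
width: 0.002
```

```bash
python3 -c "
from h import *
to([.435,.1615,.26])"
```

```text
t 1.2667 pos [ 0.3473 -0.279   0.2631] F [-0.1 -0.6  0.3] w 0.0022495902852741312
[0.435  0.1615 0.26  ] units [ 6.58 -9.1   0.07]
```

>>> {"op": "play_rows", "data": {
  "rows": [
    {"dx": 0.47, "dy": -0.65, "dz": 0, "roll": 0, "fingers": 1},
    {"dx": 0.47, "dy": -0.65, "dz": 0, "roll": 0, "fingers": 1},
    {"dx": 0.47, "dy": -0.65, "dz": 0, "roll": 0, "fingers": 1},
    {"dx": 0.47, "dy": -0.65, "dz": 0, "roll": 0, "fingers": 1},
    {"dx": 0.47, "dy": -0.65, "dz": 0, "roll": 0, "fingers": 1},
    {"dx": 0.47, "dy": -0.65, "dz": 0, "roll": 0, "fingers": 1},
    {"dx": 0.47, "dy": -0.65, "dz": 0, "roll": 0, "fingers": 1},
    {"dx": 0.47, "dy": -0.65, "dz": 0, "roll": 0, "fingers": 1},
    {"dx": 0.47, "dy": -0.65, "dz": 0, "roll": 0, "fingers": 1},
    {"dx": 0.47, "dy": -0.65, "dz": 0, "roll": 0, "fingers": 1},
    {"dx": 0.47, "dy": -0.65, "dz": 0, "roll": 0, "fingers": 1},
    {"dx": 0.47, "dy": -0.65, "dz": 0, "roll": 0, "fingers": 1},
    {"dx": 0.47, "dy": -0.65, "dz": 0, "roll": 0, "fingers": 1},
    {"dx": 0.47, "dy": -0.65, "dz": 0, "roll": 0, "fingers": 1},
    {"dx": 0, "dy": 0, "dz": 0, "roll": 0, "fingers": 1},
    {"dx": 0, "dy": 0, "dz": 0, "roll": 0, "fingers": 1}
  ]
}}

```text
time: 2.6
tool_pos: [0.4369, 0.1603, 0.2628]
tcp_rot: [3.069, 0.668, -0.002]
wrist_force: [-0.8, -0.6, -0.3]
width: -0.0
```

```bash
python3 -c "
from h import *
u=lambda a:np.array([np.cos(a),np.sin(a)])
post=np.array([.507,.1465]); W=[[.435,.1615,.15]]
for th in [.11,.3,.5,.7,.9,1.1,1.25,1.4]:
    a=np.radians(136.9)-th
    W.append([*(post+.062*u(a)-(.006+.014)*u(a-np.pi/2)),.15])
to(np.array(W)); snap('top','top2.png')"
```

```text
t 2.6 pos [0.4369 0.1603 0.2628] F [-0.8 -0.6 -0.3] w -4.07983332869846e-06
[0.435  0.1615 0.15  ] units [-0.03 -0.05  2.82]
[0.4515 0.1806 0.15  ] units [ 0.57 -0.26 -0.  ]
[0.4589 0.1904 0.15  ] units [ 0.27 -0.15 -0.  ]
[0.4686 0.1991 0.15  ] units [ 0.31 -0.1  -0.  ]
[0.4798 0.2057 0.15  ] units [ 0.32 -0.03 -0.  ]
[0.4921 0.2099 0.15  ] units [ 0.32  0.03 -0.  ]
[0.505  0.2116 0.15  ] units [ 0.31  0.1  -0.  ]
[0.5148 0.2112 0.15  ] units [ 0.22  0.11 -0.  ]
[0.5243 0.2093 0.15  ] units [ 0.2   0.14 -0.  ]
```

View pics/top2.png

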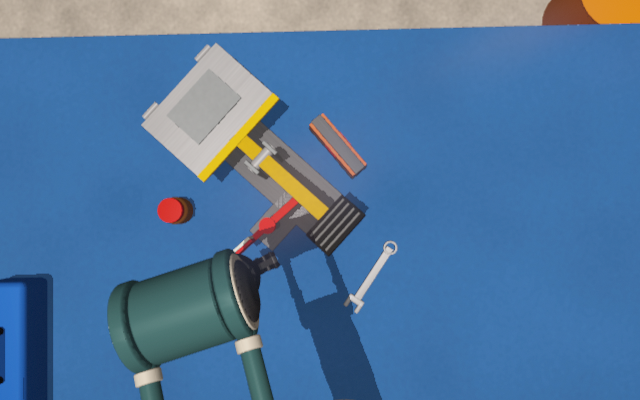

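The top view shows the fingers (265,262) standing on the robot side of the plate (240,246), with everything else unmoved. I descend and start the push.

>>> {"op": "play_rows", "data": {
  "rows": [
    {"dx": 0, "dy": 0, "dz": 0.5, "roll": 0, "fingers": 1},
    {"dx": 0, "dy": 0, "dz": 0.6, "roll": 0, "fingers": 1},
    {"dx": 0, "dy": 0, "dz": 0.6, "roll": 0, "fingers": 1},
    {"dx": 0, "dy": 0, "dz": 0.6, "roll": 0, "fingers": 1},
    {"dx": 0, "dy": 0, "dz": 0.5, "roll": 0, "fingers": 1},
    {"dx": 0, "dy": 0, "dz": 0, "roll": 0, "fingers": 1},
    {"dx": 0.18, "dy": -0.1, "dz": 0, "roll": 0, "fingers": 1},
    {"dx": 0.18, "dy": -0.1, "dz": 0, "roll": 0, "fingers": 1},
    {"dx": 0.18, "dy": -0.1, "dz": 0, "roll": 0, "fingers": 1},
    {"dx": 0.14, "dy": -0.08, "dz": 0, "roll": 0, "fingers": 1},
    {"dx": 0.14, "dy": -0.08, "dz": 0, "roll": 0, "fingers": 1},
    {"dx": 0.15, "dy": -0.05, "dz": 0, "roll": 0, "fingers": 1},
    {"dx": 0.15, "dy": -0.05, "dz": 0, "roll": 0, "fingers": 1},
    {"dx": 0, "dy": 0, "dz": 0, "roll": 0, "fingers": 1}
  ]
}}

```text
time: 3.82
tool_pos: [0.4687, 0.2, 0.1516]
tcp_rot: [-3.07, -0.666, -0.002]
wrist_force: [0.1, 0.1, -0.5]
width: -0.004
```

```bash
python3 -c "
from h import *
to([.4686,.1991,.15]); snap('scene','scene2.png')"
```

```text
t 3.8167 pos [0.4687 0.2    0.1516] F [ 0.1  0.1 -0.5] w -0.0036103006773055804
[0.4686 0.1991 0.15  ] units [-0.01  0.02  0.04]
```

View pics/scene2.png

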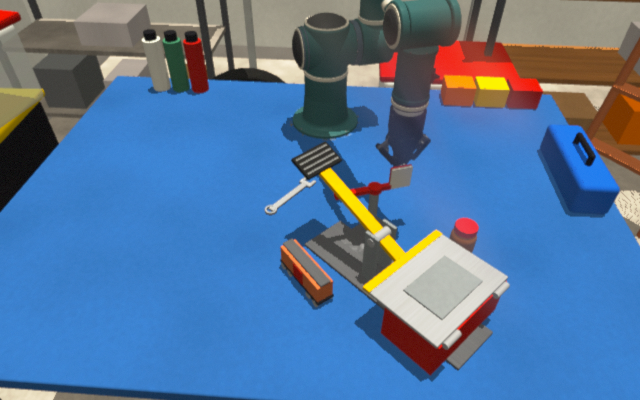

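The plate has begun to turn: it is now at (401,178), with the fingers behind it at (398,158). I continue along the arc.

>>> {"op": "play_rows", "data": {
  "rows": [
    {"dx": 0.16, "dy": -0.01, "dz": 0, "roll": 0, "fingers": 1},
    {"dx": 0.16, "dy": -0.01, "dz": 0, "roll": 0, "fingers": 1},
    {"dx": 0.16, "dy": 0.02, "dz": 0, "roll": 0, "fingers": 1},
    {"dx": 0.16, "dy": 0.02, "dz": 0, "roll": 0, "fingers": 1},
    {"dx": 0.15, "dy": 0.05, "dz": 0, "roll": 0, "fingers": 1},
    {"dx": 0.15, "dy": 0.05, "dz": 0, "roll": 0, "fingers": 1},
    {"dx": 0.11, "dy": 0.06, "dz": 0, "roll": 0, "fingers": 1},
    {"dx": 0.11, "dy": 0.06, "dz": 0, "roll": 0, "fingers": 1},
    {"dx": 0, "dy": 0, "dz": 0, "roll": 0, "fingers": 1}
  ]
}}

```text
time: 4.62
tool_pos: [0.5152, 0.2093, 0.1514]
tcp_rot: [-3.07, -0.665, -0.002]
wrist_force: [0.1, 0.4, 0.9]
width: 0.002
```

```bash
python3 -c "
from h import *
to([.5243,.2093,.15]); snap('scene','scene3.png'); c=snap('top','top3.png')
for n in ('scene3','top3'):
  c=dict(np.load('pics/'+n+'.npz'));P=cloud(c);hsv=cv2.cvtColor(c['pixels'],cv2.COLOR_RGB2HSV).astype(int)
  m=((hsv[...,0]<8)|(hsv[...,0]>172))&(hsv[...,1]>140)&(P[...,2]>.125)&(P[...,2]<.156)&(np.hypot(P[...,0]-.507,P[...,1]-.1465)<.11)&(c['depth']>0)
  p=P[m];d=p[:,:2]-[.507,.1465];r=np.hypot(*d.T);f=r>.03
  print(n,m.sum(),f.sum()); a=np.degrees(np.arctan2(d[f,1],d[f,0])); print(np.percentile(a,[10,50,90]) if f.any() else '')
  q=P[(P[...,2]>.165)&(P[...,2]<.195)&(np.hypot(P[...,0]-.507,P[...,1]-.1465)<.1)&(hsv[...,1]<80)&(hsv[...,2]>130)]; print(len(q),np.median(q,0) if len(q) else '')
"
```

```text
t 4.6167 pos [0.5152 0.2093 0.1514] F [0.1 0.4 0.9] w 0.002433730369160242
[0.5243 0.2093 0.15  ] units [0.21 0.09 0.04]
scene3 393 176
[-117.20993694 -108.68127496  -99.05324161]
48 [0.53785857 0.19655014 0.18679941]
top3 557 256
[-118.42273989 -112.9671     -106.0438108 ]
10 [0.53315495 0.06237493 0.18969239]
```

View pics/scene3.png

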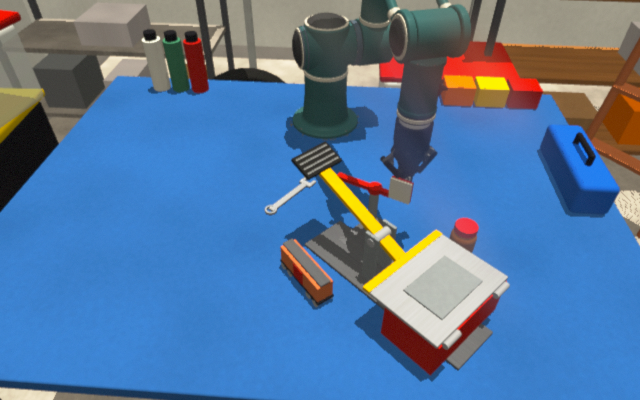

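The plate is now at (400,190). The arm's direction gives about 1.18 rad, so I push further towards the stop.

>>> {"op": "play_rows", "data": {
  "rows": [
    {"dx": 0.1, "dy": 0.06, "dz": 0, "roll": 0, "fingers": 1},
    {"dx": 0.1, "dy": 0.07, "dz": 0, "roll": 0, "fingers": 1},
    {"dx": 0.08, "dy": 0.07, "dz": 0, "roll": 0, "fingers": 1},
    {"dx": 0.07, "dy": 0.07, "dz": 0, "roll": 0, "fingers": 1},
    {"dx": 0, "dy": 0, "dz": 0, "roll": 0, "fingers": 1},
    {"dx": 0, "dy": 0, "dz": 0, "roll": 0, "fingers": 1}
  ]
}}

```text
time: 5.22
tool_pos: [0.5295, 0.2059, 0.1512]
tcp_rot: [-3.069, -0.664, 0.006]
wrist_force: [-7.9, 2.9, 3.5]
width: 0.001
```

```bash
cat > ca.py <<'E'
from h import *
to([.532,.205,.15])
c=vision.read_camera('top');P=cloud(c);hsv=cv2.cvtColor(c['pixels'],cv2.COLOR_RGB2HSV).astype(int)
m=((hsv[...,0]<8)|(hsv[...,0]>172))&(hsv[...,1]>140)&(P[...,2]>.125)&(P[...,2]<.156)&(c['depth']>0)
d=P[m][:,:2]-[.507,.1465];r=np.hypot(*d.T);f=(r>.03)&(r<.11)
a=np.degrees(np.arctan2(d[f,1],d[f,0])); a=a[(a<-60)]; print(len(a),np.median(a),'turn',np.radians(136.9-180-np.median(a)))
E
python3 ca.py
```

```text
t 5.2167 pos [0.5295 0.2059 0.1512] F [-7.9  2.9  3.5] w 0.0006678397543901819
[0.532 0.205 0.15 ] units [0.05 0.05 0.03]
263 -126.82146387113814 turn 1.4612151991408382
```

The catch is at its stop at about 1.46 rad, with 8 N against it. I back off, rise and go over the pedal.

>>> {"op": "play_rows", "data": {
  "rows": [
    {"dx": -0.14, "dy": -0.28, "dz": 0, "roll": 0, "fingers": 1},
    {"dx": -0.14, "dy": -0.28, "dz": 0, "roll": 0, "fingers": 1},
    {"dx": 0, "dy": 0, "dz": -0.6, "roll": 0, "fingers": 1},
    {"dx": 0, "dy": 0, "dz": -0.8, "roll": 0, "fingers": 1},
    {"dx": 0, "dy": 0, "dz": -0.8, "roll": 0, "fingers": 1},
    {"dx": 0, "dy": 0, "dz": -0.8, "roll": 0, "fingers": 1},
    {"dx": 0, "dy": 0, "dz": -0.6, "roll": 0, "fingers": 1},
    {"dx": 0, "dy": 0, "dz": 0, "roll": 0, "fingers": 1},
    {"dx": 0, "dy": 0, "dz": 0, "roll": 0, "fingers": 1}
  ]
}}

```text
time: 6.02
tool_pos: [0.5125, 0.222, 0.2979]
tcp_rot: [-3.069, -0.666, -0.009]
wrist_force: [-0.6, -0.5, 0.0]
width: -0.001
```

```bash
sed -i 's/^to.*/to([.510,-.003,.28])/' ca.py; python3 ca.py
```

```text
t 6.0167 pos [0.5125 0.222  0.2979] F [-0.6 -0.5  0. ] w -0.0011850057510701872
[ 0.51  -0.003  0.28 ] units [-2.39  5.09  0.44]
248 -126.65929869946498 turn 1.4583848829630799
```

>>> {"op": "play_rows", "data": {
  "rows": [
    {"dx": -0.3, "dy": 0.64, "dz": 0, "roll": 0, "fingers": 1},
    {"dx": -0.3, "dy": 0.64, "dz": 0, "roll": 0, "fingers": 1},
    {"dx": -0.3, "dy": 0.64, "dz": 0, "roll": 0, "fingers": 1},
    {"dx": -0.3, "dy": 0.64, "dz": 0, "roll": 0, "fingers": 1},
    {"dx": -0.3, "dy": 0.64, "dz": 0, "roll": 0, "fingers": 1},
    {"dx": -0.3, "dy": 0.64, "dz": 0, "roll": 0, "fingers": 1},
    {"dx": -0.3, "dy": 0.64, "dz": 0, "roll": 0, "fingers": 1},
    {"dx": -0.3, "dy": 0.64, "dz": 0, "roll": 0, "fingers": 1},
    {"dx": 0, "dy": 0, "dz": 0.4, "roll": 0, "fingers": 1},
    {"dx": 0, "dy": 0, "dz": 0.4, "roll": 0, "fingers": 1},
    {"dx": 0, "dy": 0, "dz": 0.4, "roll": 0, "fingers": 1},
    {"dx": 0, "dy": 0, "dz": 0, "roll": 0, "fingers": 1},
    {"dx": 0, "dy": 0, "dz": 0, "roll": 0, "fingers": 1}
  ]
}}

```text
time: 7.15
tool_pos: [0.5071, -0.005, 0.2445]
tcp_rot: [-3.069, -0.665, 0.008]
wrist_force: [-0.4, 0.1, -0.1]
width: 0.003
```

```bash
python3 -c "
from h import *
to([.51,-.003,.21]); snap('scene','scene4.png')"
```

```text
t 7.15 pos [ 0.5071 -0.005   0.2445] F [-0.4  0.1 -0.1] w 0.0025827510583805867
[ 0.51  -0.003  0.21 ] units [ 0.09 -0.01  0.86]
```

View pics/scene4.png

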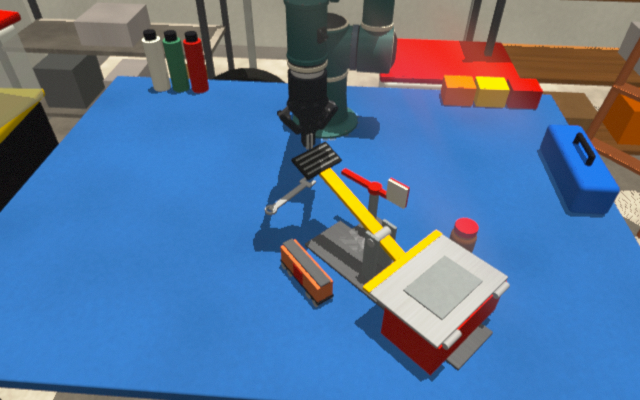

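The scene view shows the fingertip over the pedal (310,145 against 316,160) and the catch swung clear (372,186). I press, moving a few mm towards the pivot.

>>> {"op": "play_rows", "data": {
  "rows": [
    {"dx": 0.12, "dy": -0.05, "dz": 0.25, "roll": 0, "fingers": 1},
    {"dx": 0, "dy": 0, "dz": 0.25, "roll": 0, "fingers": 1},
    {"dx": 0, "dy": 0, "dz": 0.25, "roll": 0, "fingers": 1},
    {"dx": 0, "dy": 0, "dz": 0.25, "roll": 0, "fingers": 1},
    {"dx": 0, "dy": 0, "dz": 0.25, "roll": 0, "fingers": 1},
    {"dx": 0, "dy": 0, "dz": 0.25, "roll": 0, "fingers": 1},
    {"dx": 0, "dy": 0, "dz": 0.25, "roll": 0, "fingers": 1},
    {"dx": 0, "dy": 0, "dz": 0.25, "roll": 0, "fingers": 1},
    {"dx": 0, "dy": 0, "dz": 0.25, "roll": 0, "fingers": 1},
    {"dx": 0, "dy": 0, "dz": 0.25, "roll": 0, "fingers": 1},
    {"dx": 0, "dy": 0, "dz": 0.25, "roll": 0, "fingers": 1},
    {"dx": 0, "dy": 0, "dz": 0.25, "roll": 0, "fingers": 1},
    {"dx": 0, "dy": 0, "dz": 0, "roll": 0, "fingers": 1}
  ]
}}

```text
time: 8.28
tool_pos: [0.5118, -0.0021, 0.1258]
tcp_rot: [3.069, 0.666, -0.003]
wrist_force: [-1.5, -3.0, 3.3]
width: -0.0
```

```bash
python3 -c "
from h import *
to([.51,-.003,.06])"
```

```text
t 8.2833 pos [ 0.5118 -0.0021  0.1258] F [-1.5 -3.   3.3] w -0.00017742351298918982
[ 0.51  -0.003  0.06 ] units [-0.05  0.    1.64]
```

>>> {"op": "play_rows", "data": {
  "rows": [
    {"dx": 0, "dy": 0, "dz": 0.2, "roll": 0, "fingers": 1},
    {"dx": 0, "dy": 0, "dz": 0.2, "roll": 0, "fingers": 1},
    {"dx": 0, "dy": 0, "dz": 0.2, "roll": 0, "fingers": 1},
    {"dx": 0, "dy": 0, "dz": 0.2, "roll": 0, "fingers": 1},
    {"dx": 0, "dy": 0, "dz": 0.2, "roll": 0, "fingers": 1},
    {"dx": 0, "dy": 0, "dz": 0.2, "roll": 0, "fingers": 1},
    {"dx": 0, "dy": 0, "dz": 0.2, "roll": 0, "fingers": 1},
    {"dx": 0, "dy": 0, "dz": 0.15, "roll": 0, "fingers": 1},
    {"dx": 0, "dy": 0, "dz": 0, "roll": 0, "fingers": 1},
    {"dx": 0, "dy": 0, "dz": 0, "roll": 0, "fingers": 1}
  ]
}}

```text
time: 9.12
tool_pos: [0.5132, -0.0011, 0.0657]
tcp_rot: [3.07, 0.665, 0.002]
wrist_force: [0.1, -0.4, 2.8]
width: -0.003
```

```bash
cat > fin.py <<'E'
from h import *
to([.51,-.003,.058]); snap('scene','scene5.png'); c=snap('top','top5.png'); P=cloud(c)
hsv=cv2.cvtColor(c['pixels'],cv2.COLOR_RGB2HSV).astype(int)
L=(P[...,:2]-[.6423,.1567]); x=L@[.683,.730]; y=L@[-.730,.683]; z=P[...,2]
m=(x>.1)&(x<.24)&(abs(y)<.09)&(z>.1)&(c['depth']>0); k=np.polyfit(x[m],z[m],1); print('lid tilt',-np.arctan(k[0]),m.sum())
m=(x>-.15)&(x<-.03)&(abs(y)<.01)&(hsv[...,0]>20)&(hsv[...,0]<32)&(hsv[...,1]>150)&(c['depth']>0); k=np.polyfit(x[m],z[m],1); print('lever turn',np.arctan(k[0])+np.radians(22),m.sum())
E
python3 fin.py
```

```text
t 9.1167 pos [ 0.5132 -0.0011  0.0657] F [ 0.1 -0.4  2.8] w -0.0030904284563526624
[ 0.51  -0.003  0.058] units [-0.09  0.01  0.19]
lid tilt 0.39370576738152435 5281
lever turn 0.7346663205086426 413
```

View pics/scene5.png

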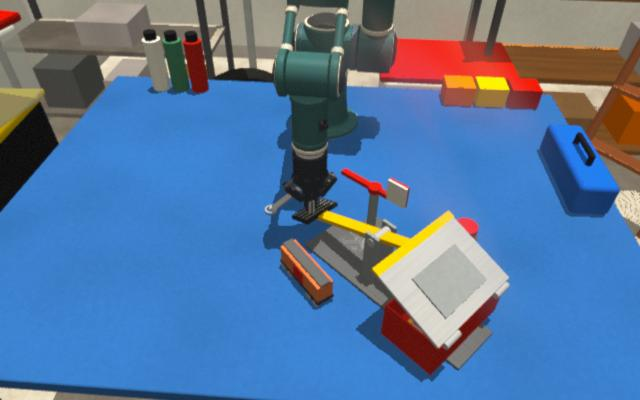

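The lid stands open with its front edge at (415,243), and the pedal is down at (316,210) under the fingers. The force is only 2.8 N, so I press to the stop for margin.

>>> {"op": "play_rows", "data": {
  "rows": [
    {"dx": 0, "dy": 0, "dz": 0.08, "roll": 0, "fingers": 1},
    {"dx": 0, "dy": 0, "dz": 0.08, "roll": 0, "fingers": 1},
    {"dx": 0, "dy": 0, "dz": 0.05, "roll": 0, "fingers": 1},
    {"dx": 0, "dy": 0, "dz": 0, "roll": 0, "fingers": 1},
    {"dx": 0, "dy": 0, "dz": 0, "roll": 0, "fingers": 1},
    {"dx": 0, "dy": 0, "dz": 0, "roll": 0, "fingers": 1},
    {"dx": 0, "dy": 0, "dz": 0, "roll": 0, "fingers": 1}
  ]
}}

```text
time: 9.8
tool_pos: [0.5132, -0.0013, 0.0575]
tcp_rot: [3.07, 0.665, 0.002]
wrist_force: [1.2, 0.1, 5.6]
width: -0.001
```

```bash
python3 fin.py; python3 ca.py
```

```text
t 9.8 pos [ 0.5132 -0.0013  0.0575] F [1.2 0.1 5.6] w -0.0013169541188037513
[ 0.51  -0.003  0.058] units [-0.09  0.01 -0.01]
lid tilt 0.4066177087940694 5248
lever turn 0.7643489091905097 416
t 9.9 pos [ 0.5132 -0.0013  0.0574] F [0.8 0.1 5.4] w 0.001682540364165094
[ 0.51  -0.003  0.28 ] units [-0.08  0.01 -5.56]
207 -126.93252951125838 turn 1.4631536602467716
```

```bash
python3 -c "
from h import *
print(bot.finish_job()); s=bot.read_state(); print(s['time'],s['tool_pos'],s['wrist_force'])"
```

```text
the job is handed in; nothing more can be done
None
the job is handed in; nothing more can be done
```

The lid is standing open with the fingertip still holding the pedal down, and I handed the job in at about 9.9 s of the 48 s allowed.

With the gripper shut, I pushed the catch's red face round to its stop, backed off, then pressed the pedal down.

| Last check before hand-in | Measured | Needed |
|---|---|---|
| Catch turn | about 1.46 rad | above 1.0 |
| Lever turn | about 0.76 rad | above 0.62 |
| Lid opening | about 0.41 rad | 0.33 to 0.6 |
| Upward force at the wrist, fingers on pedal | about 5.5 N | above 1.5 |

- **Bystanders:** the wagon, jar and wrench looked unmoved in the pictures. I did not re-measure them at the end.
- **Toe on lid:** I had no reading of the toe's force on the lid.
- **Checks:** none of them failed or disagreed.
- **Rejected call:** my first move call was refused for incomplete rows before anything moved.

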